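Screw the lid on the sweets jar without cross-threading it

ROBOT

A 6-joint arm with a two-finger parallel gripper is mounted at the origin on the work surface. World frame = base frame: x ahead of the robot, y to its left, z up, the work surface at z = 0. Lengths are in mm, angles in degrees, forces in N, time in s.
With the tool pointing down it reaches from about 300 to 875 mm from the base axis. Payload 6.4 kg.
Tool frame: the origin (TCP) lies at the centre of the arm's flange, where the gripper is bolted on; the fingertips stand 173 mm ahead of it and the grasp point (between the pads) lies 155 mm ahead of it; z points along the fingers, y is the line along which they close (so a half turn about z gives the same grasp; the last joint's range is limited). The gripper opens to 85 mm and grips with 20 to 120 N. Pads are 22 mm wide; open, the fingers measure 114 mm over their backs; the gripper's body (76 mm by 85 mm) begins 54 mm behind the grasp point. The pads swing forward as they close: fully open they stand 13 mm farther back than shut.
Start: joints at [-83.554, 10.359, 92.074, -0, 77.567, -11.82], TCP at [180.237, -546.038, 404.688] pointing down, gripper open.
Joint ranges: [-171.53, 171.53], [-51.25, 118.39], [17.06, 147.69], [-65.23, 245.23], [0, 150.52], [-178.68, 178.68]. Speed limits (degrees/s): [147.25, 147.25, 172.46, 180, 180, 180].

INTERFACE

Orientations are given as [roll, pitch, yaw] about the fixed x, y, z axes, in that order (R = Rz(yaw) Ry(pitch) Rx(roll)).
In Python, from station import robot gives the robot as it stands. The module is installed in compiled form; this text tells all that it offers.
- The arm moves only by the shell command python3 -m jog 'ROWS' [OPENING] [FORCE]. ROWS is a JSON object of lists of equal length, an entry for each row: "slide": the shift along the tool's x, y, z in mm, a list of three; "twist": the turn about the tool's z in units of 6 degrees (1.0 is 6 degrees). In form: {"slide": [[tx, ty, tz], ...], "twist": [twist, ...]}. A call has 1 to 5 rows; each row is the pose to reach, as a shift and turn from the pose commanded when the call began, along the tool's axes at that moment; what a row does not reach only later rows make up. A row lasts 1/8 s, in which the tool goes at most 62.5 mm and 10.7 degrees, less where a joint would pass 70% of its speed; a pose out of reach is approached as far as the arm can. A call with a gripper value outside its range is refused whole. OPENING is the gripper's target within -1 to 1 (shut at 1, half-way at 0, fully open at -1), set as the call begins (- or left out, the last holds). The fingers move at their own pace and stop on an object; FORCE is the grip in N (left out, the last holds). Time passes only in rows, so rows that repeat a pose let the fingers close. It gives the time, the measured TCP pose, the force, the opening and the grip force at its end, in the units of the state.
- robot.get_obs(): the state, without advancing time (a new reading comes with each control period).
- robot.grab_frame(name): name is "side" or "top"; returns a dict with "frame" (480x640x3 uint8, blue, green, red), "range_z" (480x640 float32, mm along the optical axis (not along the pixel's ray), 0 where there is no reading), "fx", "fy", "cx", "cy" (pixels), "rvec" (rotation vector, rad) and "tvec" (3), from world to camera coordinates, as OpenCV has them. Camera axes: x right, y down, z forward; pixel columns grow to the right and rows downward; lengths in mm; the calibration is good to about 2 mm. A picture is of the moment at which its call begins.
- robot.close_job(): hands the job in; it is judged then, once.
Trained networks look in a picture, given as the dict that the camera call returned (one of the last four; its "shot" number tells which), for a name from the list of things; names that differ only in an ending like _2 or _b are one class to them, and where a whole thing is asked for, a point or a joint stands for the part that bears it (a point fixed in the world has none). Each returns a list of dicts, best first, with "score" (0 to 1); they miss things now and then, are a little off and sometimes report something else, mostly with a low value. They report only what shows in the picture. A call takes as long as a camera call. They do not tell look-alikes from the thing itself.
- robot.masks_of(picture, thing): "region" (480x640 bool, what is visible of it).
- robot.pinpoint(picture, thing): "centre" ([x, y, z] in mm, in the coordinates of the camera as it stood for that picture, good to about 4 mm: a listed point, or the origin of a listed thing).
The state is a dict: "time_s": time; "joint_positions": joint angles; "qvel": joint speeds; "joint_torque": joint torques, N m; "ee_pos": TCP position; "eef_rot": TCP orientation; "wrist_force": force on the tool from outside, world axes, zero at the start; "wrist_torque": the same for the moment, N m; "width": opening from 0.0 (shut) to 1.0 (fully open); "finger_force": force on a finger pad.
Only numpy, scipy, OpenCV 4.12 (cv2) and the standard library are available. Lean on these libraries where they do the work, as an engineer would, in place of code of your own. Each camera call takes 0.05 s, during which the arm holds its last target. There are 200 camera calls.

TASK

Pick up the white screw lid with the bar grip and set it level on the neck of the sweets jar in the holder. Resting it lightly on the thread, turn it backward (counter-clockwise seen from above) until it drops a step into the thread starts, then screw it forward (clockwise) until it is down flat on the jar's rim and snug, and let go. Never force it, and leave everything else on the table where it is.

Things in the scene. Friction and masses are not known exactly. Their poses are not given: they have to be found in the camera images.
- lid: The loose screw lid, white plastic, about 110 g, upright on the table: skirt 66 mm across (58 mm inside), 16 mm high; top plate 4 mm thick, its underside 16 mm above the origin; on it an upright grip bar. Origin: centre of the skirt's lower edge; z up along the axis. Hand-tight is about 0.3 N m; more than 1 N m is forcing it.
- bar (a point): Middle of the lid's grip bar, 33 mm above the lid's origin. The bar is 48 mm long along the lid's x, 14 mm wide along y, 26 mm high (20 to 46 mm above the lid's origin). Grip it across its width.
- lugs (a point): Centre of the ring of four lugs inside the lid, 3 mm above the lid's origin, on the axis. The lugs lie on the lid's +x, -x, +y and -y, reach in to 25 mm from the axis, are 3.8 mm wide and 2.2 mm thick; their undersides are 1.8 mm above the lid's origin.
- holder: The jar holder, fixed to the table: a dark square plate 120 mm wide, three upright jaws up to 60 mm high, and the clear sweets jar clamped in it (82 mm across, shoulder from 84 to 99 mm high). Origin: centre of the plate's underside. The jar is clamped at any turn, which is not measured: the holder's yaw says nothing about where the thread starts.
- mouth (a point): Centre of the jar's rim, on the neck's axis, 120 mm above the table. The neck is 47 mm across, chamfered at the rim, 56 mm over its thread ridges (1 mm clear all round inside the lid).
- thread (a point): On the neck's axis at the height of the thread starts, 5 mm below the rim. Right-hand thread, four starts 90 degrees apart, lead 24 mm per turn (down 6 mm in a clockwise quarter turn), ridges 2.8 mm thick. A lid set down mostly rides on the ridges, 5 to 9 mm above home; turned counter-clockwise it climbs, then drops about 5 mm into a gap, to 3 to 4 mm above home. It may land in a gap at once.
- stop (a point): On the neck's axis, 10 mm below the rim, at the height of four stop ribs. An upright rib crosses each ridge 65 degrees clockwise from its start, 2 mm proud: it stops a lug on top of the ridge going clockwise, and ends a lug's travel under it. The gap from rib to next start is 20 degrees: a dropped lid turned on backward meets a rib. A lid landing on the ribs first steps off by 2 mm at most.
- home (a point): On the neck's axis, 16 mm below the rim: where the lid's origin is when the lid is screwed down, its top plate flat on the rim. From the gap this takes 50 to 90 degrees clockwise, following the lead; it is flat on the rim some 15 degrees before it tightens.
- lollipop: Bystander: red and white lollipop, disc 68 mm across, 12 mm thick, stick to its -x. Origin under the disc.
- big_lollipop: Bystander: yellow lollipop, disc 90 mm across, 12 mm thick, stick to its -x. Origin under the disc.
- press_lid: Bystander: another lid, 96 mm across, 13 mm high with a small round knob (24 mm across, 14 mm high); does not belong to this jar. Origin under its centre.
- bowl: Bystander: white bowl 124 mm across, 50 mm high. Origin under its centre.
- candy_stick: Bystander: striped candy stick 240 x 20 x 16 mm, lying along its x. Origin under its centre.
- scoop: Bystander: steel scoop, tray 80 x 55 x 30 mm with a 90 mm handle to its -x. Origin under the tray.
- syrup: Bystander: amber bottle 60 mm across, 170 mm high. Origin under its centre.
- cup: Bystander: clear cup 72 mm across, 95 mm high. Origin under its centre.
Things that resemble listed ones, but are neither listed nor needed, are in the scene too. Leave any green or orange look-alike of the lid alone.

How it is judged:
By the outcome, as a careful person would: the job done as asked, in the order asked, and still so for the second after the job is handed in, with the robot touching nothing.
It also fails if it takes over 67 s, if anything falls off the work surface, if the arm or the gripper's body presses on something with over 40 N, if the wrist force passes 120 N, or if a joint passes its speed limit or range.

## Working session

There is one attempt and no reset: what is moved stays moved. The work goes in short steps, Python scripts to look and compute and a shell command to move; the robot and the scene stay as the last step left them, time stands still between calls to the robot, and variables do not carry over. Pictures are saved under pics/ and viewed, at most 10 in all, crops included, and the job is handed in when it is done.

```bash
mkdir -p pics; cat > h.py <<'E'
import numpy as np, cv2
from station import robot
def w(p,c):
    R=cv2.Rodrigues(np.array(p["rvec"],float))[0]; return R.T@(np.array(c,float)-np.array(p["tvec"],float).ravel())
def cloud(p,m):
    v,u=np.nonzero(m&(p["range_z"]>0)); z=p["range_z"][v,u]
    c=np.stack([(u-p["cx"])/p["fx"]*z,(v-p["cy"])/p["fy"]*z,z])
    R=cv2.Rodrigues(np.array(p["rvec"],float))[0]; return (R.T@(c-np.array(p["tvec"],float).reshape(3,1))).T
def px(p,X):
    return cv2.projectPoints(np.array([X],float),np.array(p["rvec"],float),np.array(p["tvec"],float),np.array([[p["fx"],0,p["cx"]],[0,p["fy"],p["cy"]],[0,0,1]],float),None)[0].ravel().round()
E
python3 - <<'E'
from h import *
for n in ("side","top"):
    p=robot.grab_frame(n); cv2.imwrite(f"pics/{n}0.png",p["frame"])
    for t in ("lid","bar","holder","mouth"):
        for d in robot.pinpoint(p,t)[:4]:
            X=w(p,d["centre"]); print(n,t,round(d["score"],2),X.round(1),px(p,X))
    if n=="top":
        for d in robot.masks_of(p,"lid")[:3]:
            c=cloud(p,d["region"]); z=c[:,2]; b=c[(z>40)&(z<52)]
            print("mask",d["score"],c.shape,np.percentile(z,[5,50,95]).round(),c[:,:2].mean(0).round(1))
            if len(b)>10:
                r=cv2.minAreaRect(b[:,:2].astype(np.float32)); print("bar",len(b),r,b[:,2].mean(), np.linalg.eigh(np.cov(b[:,:2].T)))
print(robot.get_obs())
E
```

```text
side lid 0.92 [474.5 113.5  -0.7] [298. 304.]
side lid 0.8 [575.3 138.1   1.7] [266. 292.]
side lid 0.68 [373.2 127.6  -1.1] [323. 323.]
side bar 0.89 [574.8 136.2  28.6] [266. 284.]
side bar 0.73 [370.9 126.8  29.9] [324. 314.]
side bar 0.61 [473.5 115.4  33.5] [298. 294.]
side holder 0.71 [ 537.1 -168.7    2.5] [345. 254.]
side holder 0.59 [ 7.429e+02 -2.889e+02  5.000e-01] [320. 220.]
top lid 0.96 [364.6 126.5  -1. ] [265. 311.]
top lid 0.96 [571.7 133.5   0.6] [263. 234.]
top lid 0.82 [470.4 110.6  -1.9] [271. 272.]
top lid 0.72 [ 7.156e+02 -1.387e+02  6.000e-01] [365. 182.]
top bar 0.96 [371.7 129.1  31.6] [263. 309.]
top bar 0.7 [474.  114.4  35.4] [269. 269.]
top bar 0.55 [572.1 136.   33.6] [261. 232.]
top bar 0.53 [ 734.1 -288.2    2.6] [420. 175.]
top holder 0.75 [ 5.413e+02 -1.688e+02 -1.000e-01] [376. 246.]
top holder 0.42 [ 6.109e+02 -9.800e+00  2.000e-01] [317. 220.]
top mouth 0.47 [536.  410.6  -2. ] [161. 246.]
top mouth 0.46 [737.1 277.6  -2.9] [212. 173.]
mask 0.77 (519, 3) [11. 22. 49.] [573.8 132.7]
bar 96 ((575.5828857421875, 133.86819458007812), (46.953365325927
[... 842 characters left out ...]
))
{'time_s': 0.55, 'joint_positions': array([-8.35544045e+01,  1.03581915e+01,  9.20736053e+01, -1.29623502e-03,
        7.75648734e+01, -1.18199119e+01]), 'qvel': array([ 0.10021201,  0.00886009, -0.01415736,  0.00977142,  0.09895473,
       -0.03048242]), 'joint_torque': array([ 5.18272009e-04, -4.44517779e+01, -3.51447415e+01, -2.48916904e-04,
        1.32549627e-03, -4.41367263e-06]), 'ee_pos': array([ 180.23506681, -546.0461857 ,  404.70317336]), 'eef_rot': array([1.79997000e+02, 1.92106883e-03, 1.82657865e+01]), 'wrist_force': array([-0.36971491,  1.92382836,  0.66719263]), 'wrist_torque': array([-0.03177133, -0.0557644 , -0.00565149]), 'finger_force': 0.0, 'width': 0.999836686929418}
```

View pics/top0.png

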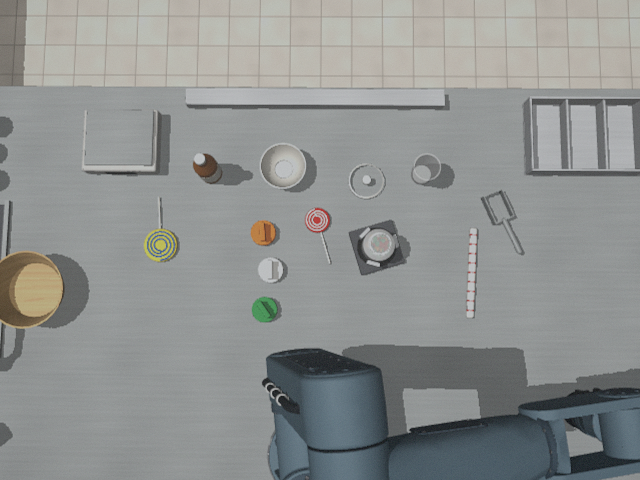

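View pics/side0.png

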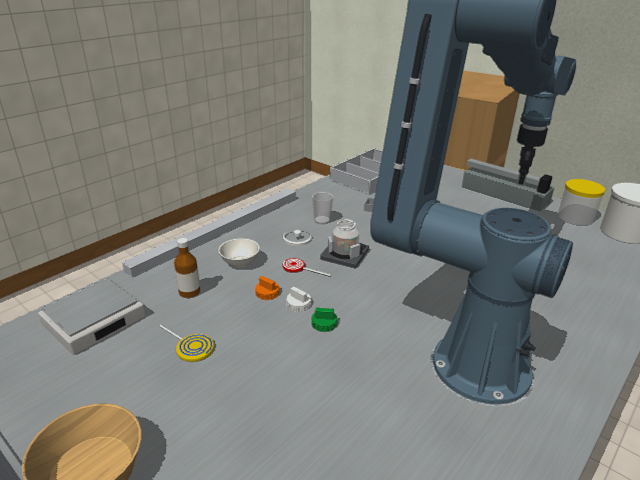

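Top view: the white lid is at (271,270), between the orange (263,233) and green (265,309) look-alikes. The jar holder is at (377,246). Next I measure the jar neck and work out the first move.

```bash
cat >> h.py <<'E'
from scipy.spatial.transform import Rotation as Ro
def go(x,y,z,yaw,start=None):
    """slide (tool axes) and twist from the actual pose to target, tool down"""
    o=robot.get_obs() if start is None else start
    R=Ro.from_euler("xyz",o["eef_rot"],degrees=True).as_matrix()
    d=(yaw-o["eef_rot"][2]+180)%360-180
    print("slide",(R.T@(np.array([x,y,z])-o["ee_pos"])).round(1),"twist",round(-d/6,2),"rpy",o["eef_rot"].round(2))
E
python3 - <<'E'
from h import *
p=robot.grab_frame("top")
for t in ("mouth","thread","home","holder"):
    for d in robot.pinpoint(p,t)[:3]: print(t,round(d["score"],2),w(p,d["centre"]).round(1))
c=cloud(p,np.ones((480,640),bool)); c=c[np.hypot(c[:,0]-541,c[:,1]+168.7)<75]
n=c[(c[:,2]>112)&(c[:,2]<126)]; print("rim",len(n),cv2.minEnclosingCircle(n[:,:2].astype(np.float32)),n.mean(0))
s=c[(c[:,2]>80)]; print("jar",len(s),cv2.minEnclosingCircle(s[:,:2].astype(np.float32)),s[:,2].max())
pl=c[(c[:,2]>4)&(c[:,2]<25)]; print("plate",len(pl),cv2.minAreaRect(pl[:,:2].astype(np.float32)),np.median(pl[:,2]))
print(np.histogram(c[:,2],np.arange(-5,135,10)))
q=robot.grab_frame("side")
for t in ("mouth","holder","bar"):
    for d in robot.pinpoint(q,t)[:3]: print("side",t,round(d["score"],2),w(q,d["centre"]).round(1))
c=cloud(q,np.ones((480,640),bool)); c=c[np.hypot(c[:,0]-541,c[:,1]+168.7)<60]
n=c[(c[:,2]>112)&(c[:,2]<126)]; print("rim side",len(n),cv2.minEnclosingCircle(n[:,:2].astype(np.float32)))
c=cloud(q,np.ones((480,640),bool)); b=c[(np.hypot(c[:,0]-475,c[:,1]-112.5)<40)&(c[:,2]>41)&(c[:,2]<52)]; print("bar side",len(b),cv2.minAreaRect(b[:,:2].astype(np.float32)))
go(475.8,112.4,405,1.0)
cv2.imwrite("pics/jar.png",cv2.resize(p["frame"][205:285,335:425],None,fx=6,fy=6,interpolation=2))
E
```

```text
mouth 0.6 [ 535.2 -163.5  123.4]
mouth 0.16 [ 650.  -489.2   -2.6]
thread 0.61 [ 534.4 -166.9  117.3]
thread 0.2 [746.4  85.6   4. ]
home 0.93 [ 539.3 -169.6  105.3]
holder 0.66 [ 537.6 -170.5    3.4]
rim 118 ((538.169189453125, -167.89242553710938), 28.265674591064453) [ 537.32803248 -167.31956663  116.38776173]
jar 782 ((538.3742065429688, -168.25421142578125), 41.066162109375) 127.7722249118107
plate 882 ((540.4512329101562, -167.46035766601562), (147.20809936523438, 145.0607147216797), 89.9027099609375) 18.558496152420773
(array([372, 190, 663, 161,  23,  29, 139,  27, 168, 335, 142,  97,  69]), array([ -5,   5,  15,  25,  35,  45,  55,  65,  75,  85,  95, 105, 115,
       125]))
side mouth 0.89 [ 540.1 -167.3  121.6]
side mouth 0.55 [ 742.  -287.6    0.8]
side mouth 0.31 [ 537.6 -172.5    4.2]
side holder 0.81 [ 535.4 -171.1    2.5]
side bar 0.62 [477.  112.3  -0.8]
side bar 0.58 [375.1 128.2  32.2]
side bar 0.57 [477.7 110.7  36.8]
rim side 55 ((536.1080932617188, -164.5217742919922), 28.59305763244629)
bar side 71 ((474.8744201660156, 114.83930969238281), (16.007156372070312, 50.33454132080078), 88.94901275634766)
slide [ 4.870e+02 -5.326e+02 -3.000e-01] twist 2.88 rpy [180.    -0.    18.27]
```

View pics/jar.png

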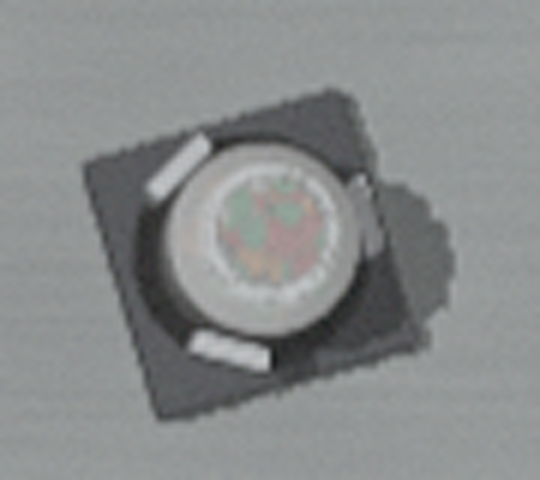

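The jar crop shows the rim centred at about full-image (381,242). The two cameras agree on the lid-to-mouth offset, about (62,-280) mm. Moving above the lid now.

```bash
python3 -m jog '{"slide":[[40,-44,0],[81,-89,0],[122,-133,0],[162,-177,0],[203,-222,0]],"twist":[0.3,0.6,0.9,1.2,1.5]}' -0.2 30
python3 -m jog '{"slide":[[40,-44,0],[81,-89,0],[122,-133,0],[162,-177,0],[203,-222,0]],"twist":[0.3,0.6,0.9,1.2,1.38]}'
python3 - <<'E'
from h import *
go(475.8,113.4,405,1.0); print(robot.get_obs()["ee_pos"],robot.get_obs()["width"])
E
```

```text
time_s: 1.62
ee_pos: [303.8, -269.9, 404.9]
eef_rot: [180.0, -0.0, 9.2]
wrist_force: [1.4, -0.5, 0.1]
width: 0.604
finger_force: 0.0
time_s: 2.25
ee_pos: [468.8, -17.9, 405.2]
eef_rot: [180.0, -0.1, 1.0]
wrist_force: [1.1, -1.3, 1.1]
width: 0.597
finger_force: 0.0
slide [ 9.100e+00 -1.312e+02  1.000e-01] twist -0.01 rpy [ 1.7996e+02 -7.0000e-02  9.5000e-01]
[468.82835079 -17.8877027  405.16908065] 0.5972227038380082
```

```bash
python3 -m jog '{"slide":[[3,-45,25],[6,-90,60],[8,-125,100],[9,-131,140],[9,-131,140]],"twist":[0,0,0,0,0]}'
python3 - <<'E'
from h import *
go(475.8,113.4,197,1.0)
E
```

```text
time_s: 2.88
ee_pos: [473.1, 111.9, 262.0]
eef_rot: [-180.0, 0.4, 1.1]
wrist_force: [-0.2, -0.2, 0.7]
width: 0.597
finger_force: 0.0
slide [ 3.2 -1.4 65. ] twist 0.01 rpy [-179.99    0.4     1.07]
```

```bash
python3 -m jog '{"slide":[[2,-1,25],[2,-1,50],[2,-1,65],[2,-1,65],[2,-1,65]],"twist":[0,0,0,0,0]}'
python3 - <<'E'
from h import *
go(475.8,113.4,197,1.0)
for n in("top","side"):
    p=robot.grab_frame(n); f=p["frame"]; u,v=map(int,px(p,[475,113,40])); cv2.imwrite(f"pics/{n}1.png",cv2.resize(f[max(v-50,0):v+50,u-60:u+60],None,fx=4,fy=4)) ; print(u,v)
a=cv2.imread("pics/top1.png"); b=cv2.imread("pics/side1.png"); cv2.imwrite("pics/g1.png",np.vstack([a,b])[:, :][0:600] if False else cv2.resize(np.hstack([a,b]),(800,333)))
E
```

```text
time_s: 3.5
ee_pos: [477.5, 112.2, 200.9]
eef_rot: [180.0, -0.1, 1.0]
wrist_force: [0.2, 0.7, 0.2]
width: 0.604
finger_force: 0.0
slide [-1.7 -1.3  3.9] twist -0.01 rpy [ 1.8e+02 -1.1e-01  9.7e-01]
269 269
298 292
```

View pics/g1.png

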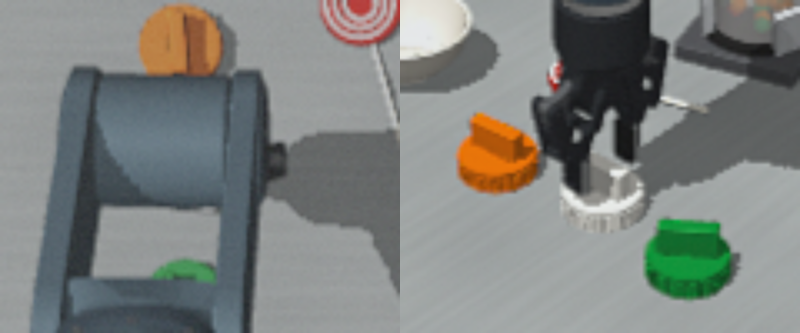

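The side crop shows the fingers straddling the white bar, clear of the orange and green lids. Closing now.

```bash
python3 -m jog '{"slide":[[-1.5,-1,3],[-1.5,-1,3],[-1.5,-1,3],[-1.5,-1,3],[-1.5,-1,3]],"twist":[0,0,0,0,0]}' 1 60
python3 -m jog '{"slide":[[0,0,0],[0,0,0],[0,0,0]],"twist":[0,0,0]}' 1 60
python3 -c "
from h import *
o=robot.get_obs(); print(o)"
```

```text
time_s: 4.22
ee_pos: [475.3, 113.4, 196.8]
eef_rot: [-180.0, -0.0, 1.0]
wrist_force: [-1.0, -0.1, 3.1]
width: 0.153
finger_force: 59.1
time_s: 4.6
ee_pos: [475.3, 113.4, 196.8]
eef_rot: [-180.0, -0.0, 1.0]
wrist_force: [-2.0, 0.8, 4.6]
width: 0.149
finger_force: 59.4
{'time_s': 4.6, 'joint_positions': array([-5.35574031e-01,  1.69911615e+01,  1.11992175e+02,  5.87388345e-03,
        5.10076531e+01,  8.84749341e+01]), 'qvel': array([ 0.09762622,  0.06636166, -0.02160938,  0.10994788, -0.02085568,
        0.02570709]), 'joint_torque': array([ -0.64192342, -38.27255845, -24.4725126 ,  -0.17228005,
        -0.51045204,   0.04295946]), 'ee_pos': array([475.30421539, 113.37369075, 196.84184014]), 'eef_rot': array([-1.79995675e+02, -9.12881977e-03,  9.85795894e-01]), 'wrist_force': array([-1.96866096,  0.77372061,  4.6424179 ]), 'wrist_torque': array([0.14552554, 0.24219497, 0.05646432]), 'finger_force': 59.37702298164368, 'width': 0.14863344714125798}
```

```bash
python3 -m jog '{"slide":[[0,0,-25],[0,0,-75],[0,0,-125],[0,0,-155],[0,0,-155]],"twist":[0,0,0,0,0]}'
python3 - <<'E'
from h import *
for n in("top","side"):
    p=robot.grab_frame(n); o=robot.get_obs(); print(o["ee_pos"],o["wrist_force"].round(1),o["width"])
    for t in ("lid","bar"):
        for d in robot.pinpoint(p,t)[:4]:print(n,t,round(d["score"],2),w(p,d["centre"]).round(1))
p=robot.grab_frame("side")
cv2.imwrite("pics/lift.png",cv2.resize(p["frame"][180:330,220:400],None,fx=3.5,fy=3.5))
c=cloud(p,np.ones((480,640),bool)); c=c[(np.hypot(c[:,0]-475,c[:,1]-113)<45)&(c[:,2]>140)&(c[:,2]<182)]
print(c.min(0),c.max(0),len(c)); go(537.1,-166.6,352,1)
E
```

```text
time_s: 5.22
ee_pos: [476.0, 113.3, 353.8]
eef_rot: [180.0, -0.3, 1.0]
wrist_force: [-0.4, -0.1, -1.4]
width: 0.15
finger_force: 58.6
[475.28688958 113.2596905  351.73921795] [ 1.2  0.6 -1.2] 0.15135690635398633
top lid 0.85 [570.3 132.6  -0.9]
top lid 0.76 [369.1 127.3   2.3]
top bar 0.89 [371.7 129.1  33.1]
top bar 0.53 [570.5 133.7  35.4]
[474.51005538 113.28477341 349.58044255] [-0.4 -0.4 -1.7] 0.1460644587572756
side lid 0.83 [374.2 130.7   2.3]
side lid 0.77 [576.4 135.5  -1.8]
side lid 0.59 [474.  110.9 150.7]
side bar 0.73 [473.7 112.4 187.6]
side bar 0.59 [577.1 134.1  28.5]
[438.75217427  81.94601026 151.53245483] [505.69997662 148.68775997 181.77855162] 354
slide [ 57.4 280.9  -2. ] twist -0.0 rpy [-1.8e+02  1.6e-01  9.8e-01]
```

View pics/lift.png

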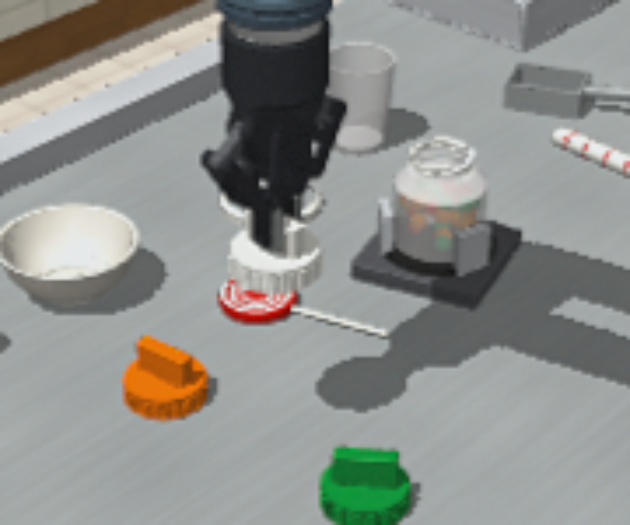

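The lid hangs level in the grip, at lift crop (272,260). Carrying it over the neck.

```bash
python3 -m jog '{"slide":[[12,56,-2],[24,112,-2],[35,168,-2],[47,225,-2],[60,279,-2]],"twist":[0,0,0,0,0]}'
python3 -m jog '{"slide":[[0,0,0],[0,0,0],[0,0,0]],"twist":[0,0,0]}'
python3 - <<'E'
from h import *
o=robot.get_obs(); print(o["ee_pos"]); 
c0=None
for n in ("side","top"):
    p=robot.grab_frame(n)
    for t in ("lid","bar","mouth"):
        for d in robot.pinpoint(p,t)[:4]:
            X=w(p,d["centre"])
            if X[1]<-100: print(n,t,round(d["score"],2),X.round(1))
    if n=="side":
        for d in robot.masks_of(p,"lid")[:4]:
            c=cloud(p,d["region"])
            if c[:,1].mean()<-100: print(c.min(0),c.max(0),np.median(c,0))
        c=cloud(p,np.ones((480,640),bool)); n_=c[(np.hypot(c[:,0]-537,c[:,1]+166)<60)&(c[:,2]>112)&(c[:,2]<124)]; print("rim",cv2.minEnclosingCircle(n_[:,:2].astype(np.float32)))
        u,v=map(int,px(p,[537,-166,130])); cv2.imwrite("pics/over.png",cv2.resize(p["frame"][v-60:v+50,u-60:u+60],None,fx=5,fy=5)); print(u,v)
go(537.1,-166.5,315,1)
E
```

```text
time_s: 6.2
ee_pos: [540.1, -166.6, 352.8]
eef_rot: [-180.0, 0.1, 1.0]
wrist_force: [1.0, 0.3, -2.0]
width: 0.151
finger_force: 58.9
time_s: 6.58
ee_pos: [539.8, -163.3, 353.2]
eef_rot: [-180.0, 0.1, 1.1]
wrist_force: [-0.2, 0.2, -1.2]
width: 0.149
finger_force: 59.0
[ 539.81143482 -163.32139492  353.21901991]
side lid 0.79 [ 540.5 -163.5  152.4]
side bar 0.61 [ 538.3 -161.5  190.3]
side bar 0.46 [ 540.4 -163.2  102.7]
side mouth 0.88 [ 538.3 -170.3  125.2]
[ 504.42298494 -401.96039395   -3.79359453] [ 684.39502657 -126.23953375  203.18350448] [ 522.67016776 -149.66443449  174.63030269]
rim ((535.9236450195312, -165.93450927734375), 28.67581558227539)
346 218
top lid 0.47 [ 534.4 -160.5  154. ]
top bar 0.67 [ 540.6 -166.9  195.7]
slide [-3.   2.  38.8] twist 0.0 rpy [ 1.7999e+02 -1.0000e-02  1.0000e+00]
```

View pics/over.png

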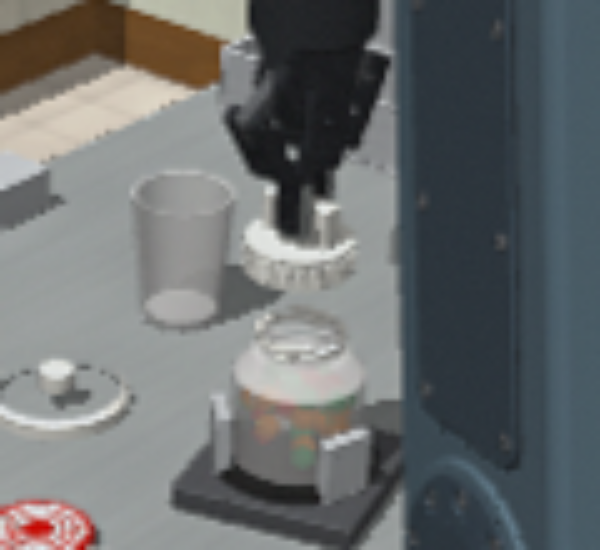

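The side crop shows the lid at (300,250) above the neck rim at (303,333), level and clear. Checking how well the pose has settled.

```bash
python3 -m jog '{"slide":[[-2,1,10],[-2,1,20],[-2,1,28],[-2,1,28],[-2,1,28]],"twist":[0,0,0,0,0]}'
python3 - <<'E'
from h import *
for i in range(3):
    p=robot.grab_frame("side"); o=robot.get_obs(); print(o["ee_pos"].round(1),o["eef_rot"].round(2),o["wrist_force"].round(1))
go(537.1,-166.5,312,1)
# grip-to-lid lateral check: image columns of lid skirt vs neck
g=p["frame"].astype(int)
u,v=map(int,px(p,[537,-166,125])); cv2.imwrite("pics/near.png",cv2.resize(p["frame"][v-35:v+35,u-40:u+40],None,fx=8,fy=8,interpolation=2)); print(u,v)
for X in ([537.1,-166.5,127],[537.1,-166.5,120],[537.1,-166.5,92]): print(px(p,X))
E
```

```text
time_s: 7.65
ee_pos: [538.2, -165.7, 325.8]
eef_rot: [180.0, -0.0, 1.0]
wrist_force: [0.4, 0.7, -0.9]
width: 0.152
finger_force: 59.0
[ 538.2 -165.7  326. ] [ 1.7998e+02 -3.0000e-02  9.9000e-01] [ 0.4  0.8 -1.2]
[ 538.3 -165.7  326.1] [ 1.7998e+02 -4.0000e-02  9.9000e-01] [-0.4 -0.3 -0.9]
[ 538.2 -165.7  326.1] [ 1.7998e+02 -4.0000e-02  9.9000e-01] [ 0.1 -0.1 -2.1]
slide [-1.1  0.8 14.1] twist -0.0 rpy [ 1.7998e+02 -4.0000e-02  9.9000e-01]
346 220
[346. 219.]
[346. 221.]
[346. 229.]
```

View pics/near.png

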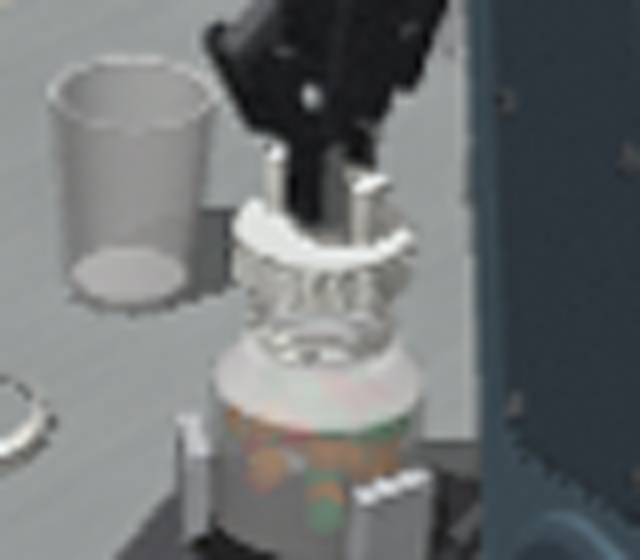

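```bash
python3 - <<'E'
from h import *
P=lambda p,X: cv2.projectPoints(np.array([X],float),np.array(p["rvec"],float),np.array(p["tvec"],float),np.array([[p["fx"],0,p["cx"]],[0,p["fy"],p["cy"]],[0,0,1]],float),None)[0].ravel()
p=robot.grab_frame("side"); q=robot.grab_frame("side")
g=((p["frame"].astype(float)+q["frame"])/2).mean(2)
A=P(p,[537.1,-166.5,120])
for nm,dx in (("x",[10,0,0]),("y",[0,10,0]),("z",[0,0,10])): print(nm,P(p,np.add([537.1,-166.5,120],dx))-A)
print(A)
for v in list(range(212,222,1))+list(range(222,242,2)): print(v,g[v,328:364].astype(int))
E
```

```text
x [-2.58320569 -1.06852096]
y [-2.05924544  1.17627582]
z [ 0.13993741 -2.90648692]
[345.99526929 221.29253135]
212 [128 121 101  90  88  88  82 167 221 225 223 225 218 200 137  69  38  34
  60  79  83 100 158 154 126 124 133 133 143 149 154 155 155 154 155 157]
213 [128 115  97  90  90  89  81 189 225 224 223 223 225 229 185 118  83  74
  85  90  97 104 157 152 122 116 127 150 171 142 146 155 156 154 153 155]
214 [128 114  97  89  91  89  75 151 214 224 223 223 223 225 229 185 152 114
 120 122 115 103 154 151 120 139 151 219 231 178 152 154 153 153 153 156]
215 [127 112  94  90  89  89  85 128 177 214 223 223 224 223 224 227 231 184
 155 157 147 135 175 180 155 217 231 228 185 156 153 153 154 153 154 155]
216 [126 106  91  89  90  91  71 146 149 167 205 216 221 224 224 224 225 227
 229 230 230 230 229 229 229 226 224 187 129 113 143 154 153 153 152 153]
217 [133 104  90  90  92  90  78 153 164 165 155 157 185 214 218 220 222 223
 224 224 224 223 222 221 210 188 139 120 129 145 154 154 153 151 150 153]
218 [156 113  88  91  92  91  89 165 167 158 158 160 151 151 167 179 193 201
 200 
[... 1331 characters left out ...]
91 193 196 197 197 196
 195 193 193 193 191 188 185 186 185 182 179 179 168 158 156 155 155 156]
234 [156 155 155 155 137 158 189 199 199 196 195 196 195 197 197 199 199 198
 196 194 192 190 188 187 185 182 181 181 183 182 150 151 156 155 156 155]
236 [164 166 167 156 140 126 110 115 169 189 193 198 201 201 200 199 198 197
 196 195 193 191 189 188 187 184 185 181 156 126 123 148 156 155 154 156]
238 [147 182 193 153 131 122 112 113 121 118 117 121 133 144 163 172 181 181
 179 178 176 174 169 151 130 106  93  98  92 113 124 150 158 158 158 158]
240 [105 172 195 186 137 113 117 116 112 114 117 116 115 118 117 115 116 121
 121 121 120 116 111 107 105 101  99 100 114 104  92  88  87  86  86  86]
```

Skirt edges at columns 334.5–356.9 centre on 345.7. The jar body, corrected for height, centres on 345.7 as well, so the lid is aligned. Lowering gently.

```bash
python3 -m jog '{"slide":[[-0.3,0.3,5],[-0.3,0.3,10],[-0.3,0.3,14],[-0.3,0.3,14]],"twist":[0,0,0,0]}'
python3 -m jog '{"slide":[[0,0,1],[0,0,1],[0,0,1]],"twist":[0,0,0]}'
```

```text
time_s: 8.4
ee_pos: [537.6, -165.9, 311.1]
eef_rot: [-180.0, 0.1, 1.0]
wrist_force: [0.3, -0.0, -0.7]
width: 0.15
finger_force: 59.0
time_s: 8.78
ee_pos: [537.8, -165.9, 310.8]
eef_rot: [180.0, -0.0, 1.0]
wrist_force: [1.1, 0.2, -1.1]
width: 0.149
finger_force: 59.0
```

```bash
python3 -m jog '{"slide":[[0,0,1],[0,0,1],[0,0,1]],"twist":[0,0,0]}'
```

```text
time_s: 9.15
ee_pos: [537.8, -165.9, 309.7]
eef_rot: [-180.0, -0.0, 1.0]
wrist_force: [-0.3, 0.1, -1.5]
width: 0.151
finger_force: 59.0
```

```bash
python3 -m jog '{"slide":[[0,0,1],[0,0,1]],"twist":[0,0]}' | grep -E "pos|wrist"
python3 -m jog '{"slide":[[0,0,1],[0,0,1]],"twist":[0,0]}'| grep -E "pos|wrist"
```

```text
ee_pos: [537.7, -165.9, 308.6]
wrist_force: [0.7, -0.5, -0.9]
ee_pos: [537.7, -165.9, 307.6]
wrist_force: [-0.9, 0.6, -0.9]
```

```bash
python3 -m jog '{"slide":[[0,0,0.7],[0,0,0.7]],"twist":[0,0]}' | grep -E "pos|wrist"
python3 -m jog '{"slide":[[0,0,0.7],[0,0,0.7]],"twist":[0,0]}'| grep -E "pos|wrist"
```

```text
ee_pos: [537.7, -165.9, 306.9]
wrist_force: [0.1, 0.2, -1.6]
ee_pos: [537.8, -166.0, 306.4]
wrist_force: [0.0, -0.9, -1.3]
```

```bash
python3 -m jog '{"slide":[[0,0,0.7],[0,0,0.7]],"twist":[0,0]}' | grep -E "pos|wrist"
```

```text
ee_pos: [537.8, -166.0, 306.2]
wrist_force: [-2.7, -0.1, 4.6]
```

```bash
python3 -m jog '{"slide":[[0,0,0.6],[0,0,0.6]],"twist":[0,0]}' | grep -E "pos|wrist"
```

```text
ee_pos: [537.9, -166.0, 306.1]
wrist_force: [-4.4, 1.2, 9.1]
```

```bash
python3 -m jog '{"slide":[[0,0,-0.6],[0,0,-0.8],[0,0,-1.0],[0,0,-1.2],[0,0,-1.2]],"twist":[-0.5,-1,-1.5,-2,-2]}' | grep -E "pos|wrist|rot"
python3 -c "
from h import *
o=robot.get_obs(); print(o['wrist_torque'].round(2),o['joint_positions'].round(1))"
```

```text
ee_pos: [538.1, -166.4, 307.0]
eef_rot: [179.9, -0.1, 13.0]
wrist_force: [-0.5, -1.0, 5.0]
[-0.3   0.09  0.04] [-29.2  15.   98.6  -0.   66.3  47.8]
```

```bash
python3 -m jog '{"slide":[[0,0,-0.2],[0,0,-0.4],[0,0,-0.6],[0,0,-0.8],[0,0,-0.8]],"twist":[-0.5,-1,-1.5,-2,-2]}' | grep -E "pos|wrist|rot"
```

```text
ee_pos: [538.1, -166.4, 307.8]
eef_rot: [179.9, -0.1, 24.9]
wrist_force: [-0.4, -1.4, 6.4]
```

```bash
python3 -m jog '{"slide":[[0,0,-0.2],[0,0,-0.4],[0,0,-0.6],[0,0,-0.8],[0,0,-0.8]],"twist":[-0.5,-1,-1.5,-2,-2]}' | grep -E "pos|wrist|rot"
```

```text
ee_pos: [538.2, -166.5, 308.6]
eef_rot: [179.9, -0.0, 36.9]
wrist_force: [0.4, -2.4, 5.5]
```

```bash
python3 -m jog '{"slide":[[0,0,-0.2],[0,0,-0.4],[0,0,-0.4]],"twist":[-0.5,-1,-1]}' | grep -E "pos|wrist|rot"
```

```text
ee_pos: [538.2, -166.5, 309.0]
eef_rot: [179.9, -0.0, 42.9]
wrist_force: [-0.1, -2.7, 5.0]
```

```bash
python3 -m jog '{"slide":[[0,0,-0.2],[0,0,-0.4],[0,0,-0.4]],"twist":[-0.5,-1,-1]}' | grep -E "pos|wrist|rot"
```

```text
ee_pos: [538.2, -166.4, 309.3]
eef_rot: [179.9, -0.0, 48.9]
wrist_force: [-0.4, -2.1, 5.0]
```

```bash
python3 -m jog '{"slide":[[0,0,-0.2],[0,0,-0.3],[0,0,-0.3]],"twist":[-0.4,-0.8,-0.8]}' | grep -E "pos|wrist|rot"
```

```text
ee_pos: [538.1, -166.4, 309.4]
eef_rot: [179.9, 0.0, 53.6]
wrist_force: [1.2, -3.4, 5.2]
```

```bash
python3 -m jog '{"slide":[[0,0,-0.1],[0,0,-0.2],[0,0,-0.2]],"twist":[-0.4,-0.8,-0.8]}' | grep -E "pos|wrist|rot"
```

```text
ee_pos: [537.9, -166.6, 309.2]
eef_rot: [179.9, 0.1, 58.5]
wrist_force: [0.2, -5.1, 2.8]
```

```bash
python3 -m jog '{"slide":[[0,0,0],[0,0,0]],"twist":[-0.5,-0.5]}' | grep -E "pos|wrist|rot"
```

```text
ee_pos: [537.9, -166.6, 308.9]
eef_rot: [179.9, 0.1, 61.5]
wrist_force: [2.8, -6.4, 0.7]
```

```bash
python3 -m jog '{"slide":[[0,0,0.5],[0,0,1],[0,0,1]],"twist":[0,-0.2,-0.2]}' | grep -E "pos|wrist|rot"; python3 -c "
from h import *
o=robot.get_obs(); print(o['wrist_torque'].round(2))"
```

```text
ee_pos: [538.0, -166.7, 308.1]
eef_rot: [179.9, 0.1, 62.6]
wrist_force: [2.2, -6.0, 1.5]
[-1.26 -0.37 -0.08]
```

```bash
python3 -m jog '{"slide":[[-0.4,0.4,0.5],[-0.4,0.4,1],[-0.4,0.4,1]],"twist":[0,0,0]}' | grep -E "pos|wrist|rot"
python3 -m jog '{"slide":[[0,0,0.5],[0,0,1],[0,0,1]],"twist":[0,0,0]}' | grep -E "pos|wrist|rot"
```

```text
ee_pos: [538.2, -166.9, 307.1]
eef_rot: [179.9, 0.0, 62.7]
wrist_force: [2.7, -5.3, 1.5]
ee_pos: [538.2, -166.9, 306.2]
eef_rot: [179.9, 0.0, 62.7]
wrist_force: [2.5, -5.6, 1.2]
```

```bash
python3 -m jog '{"slide":[[-0.4,0.4,0.5],[-0.4,0.4,1],[-0.4,0.4,1]],"twist":[0,0,0]}' | grep -E "pos|wrist|rot"
python3 -m jog '{"slide":[[0,0,0.4],[0,0,0.8],[0,0,0.8]],"twist":[0,0,0]}' | grep -E "pos|wrist|rot"
```

```text
ee_pos: [538.2, -167.1, 305.0]
eef_rot: [180.0, 0.0, 62.8]
wrist_force: [2.4, -4.9, 0.1]
ee_pos: [538.2, -167.2, 304.4]
eef_rot: [180.0, 0.0, 62.8]
wrist_force: [1.8, -5.0, 2.5]
```

```bash
python3 -m jog '{"slide":[[-0.3,0.2,0.3],[-0.3,0.2,0.6],[-0.3,0.2,0.6]],"twist":[0,0,0]}' | grep -E "pos|wrist|rot"; python3 -c "
from h import *
o=robot.get_obs(); print(o['wrist_torque'].round(2),o['joint_positions'].round(1))"
```

```text
ee_pos: [538.3, -167.3, 304.3]
eef_rot: [180.0, -0.0, 62.8]
wrist_force: [0.3, -2.7, 6.1]
[-0.6  -0.14  0.03] [-29.3  15.2  98.6   0.   66.1  -2.1]
```

It has dropped about 5 mm into the gap and rests some 3.5 mm above home. Screwing clockwise along the lead.

```bash
python3 -m jog '{"slide":[[0,0,0.1],[0,0,0.3],[0,0,0.5],[0,0,0.7],[0,0,0.7]],"twist":[0.5,1,1.5,2,2]}' | grep -E "pos|wrist|rot"; python3 -c "
from h import *
o=robot.get_obs(); print(o['wrist_torque'].round(2))"
```

```text
ee_pos: [538.4, -167.1, 303.5]
eef_rot: [180.0, -0.1, 50.7]
wrist_force: [2.2, -3.0, 4.9]
[-0.56 -0.48 -0.09]
```

```bash
python3 -m jog '{"slide":[[0,0,0.2],[0,0,0.4],[0,0,0.6],[0,0,0.8],[0,0,0.8]],"twist":[0.5,1,1.5,2,2]}' | grep -E "pos|wrist|rot"; python3 -c "
from h import *
o=robot.get_obs(); print(o['wrist_torque'].round(2))"
```

```text
ee_pos: [538.4, -167.0, 302.7]
eef_rot: [180.0, -0.1, 38.8]
wrist_force: [2.4, -2.7, 5.9]
[-0.39 -0.41  0.  ]
```

```bash
python3 -m jog '{"slide":[[0,0,0.2],[0,0,0.4],[0,0,0.6],[0,0,0.8],[0,0,0.8]],"twist":[0.5,1,1.5,2,2]}' | grep -E "pos|wrist|rot"; python3 -c "
from h import *
o=robot.get_obs(); print(o['wrist_torque'].round(2))"
```

```text
ee_pos: [538.4, -166.8, 301.9]
eef_rot: [-180.0, -0.1, 26.8]
wrist_force: [2.4, -1.5, 5.8]
[-0.2  -0.39 -0.04]
```

```bash
python3 -m jog '{"slide":[[0,0,0.2],[0,0,0.4],[0,0,0.6],[0,0,0.8],[0,0,0.8]],"twist":[0.5,1,1.5,2,2]}' | grep -E "pos|wrist|rot"; python3 -c "
from h import *
o=robot.get_obs(); print(o['wrist_torque'].round(2))"
```

```text
ee_pos: [538.4, -166.6, 301.1]
eef_rot: [-179.9, -0.1, 14.8]
wrist_force: [2.5, 0.5, 6.4]
[-0.06 -0.44 -0.08]
```

```bash
python3 -m jog '{"slide":[[0,0,0.2],[0,0,0.4],[0,0,0.4]],"twist":[0.5,1,1]}' | grep -E "pos|wrist|rot"; python3 -c "
from h import *
o=robot.get_obs(); print(o['wrist_torque'].round(2))"
```

```text
ee_pos: [538.4, -166.7, 300.8]
eef_rot: [-179.9, -0.0, 8.8]
wrist_force: [1.1, 0.0, 7.6]
[-0.13 -0.23 -0.07]
```

```bash
python3 -m jog '{"slide":[[0,0,0.1],[0,0,0.2],[0,0,0.2]],"twist":[0.5,1,1]}' | grep -E "pos|wrist|rot"; python3 -c "
from h import *
o=robot.get_obs(); print(o['wrist_torque'].round(2))"
```

```text
ee_pos: [538.4, -166.7, 300.8]
eef_rot: [-179.9, -0.0, 2.8]
wrist_force: [0.2, -0.4, 8.7]
[-0.05 -0.02 -0.13]
```

```bash
python3 -m jog '{"slide":[[0,0,0],[0,0,0],[0,0,0]],"twist":[0.3,0.6,0.6]}' | grep -E "pos|wrist|rot"; python3 -c "
from h import *
o=robot.get_obs(); print(o['wrist_torque'].round(2),o['joint_torque'][5])"
```

```text
ee_pos: [538.3, -166.7, 300.8]
eef_rot: [-179.9, -0.0, -0.8]
wrist_force: [0.6, 0.3, 9.9]
[-0.06 -0.03 -0.1 ] 0.04810527549125254
```

```bash
python3 -m jog '{"slide":[[0,0,0],[0,0,0],[0,0,0]],"twist":[0.3,0.6,0.6]}' | grep -E "pos|wrist|rot"; python3 -c "
from h import *
o=robot.get_obs(); print(o['wrist_torque'].round(2),o['joint_torque'][5])"
```

```text
ee_pos: [538.3, -166.7, 300.8]
eef_rot: [-179.9, -0.0, -4.4]
wrist_force: [0.4, 0.0, 9.6]
[-0.09  0.01  0.01] 0.1192278228700161
```

```bash
python3 -m jog '{"slide":[[0,0,0],[0,0,0],[0,0,0]],"twist":[0.2,0.4,0.4]}' | grep -E "pos|wrist|rot"; python3 -c "
from h import *
o=robot.get_obs(); print(o['wrist_torque'].round(2),o['joint_torque'][5])"
```

```text
ee_pos: [538.3, -166.7, 300.8]
eef_rot: [-179.9, 0.0, -6.8]
wrist_force: [-1.7, 0.0, 10.1]
[-0.09  0.09  0.3 ] 0.37589024752378464
```

```bash
python3 -m jog '{"slide":[[0,0,0],[0,0,0],[0,0,0]],"twist":[0.2,0.4,0.4]}' | grep -E "pos|wrist|rot"; python3 -c "
from h import *
o=robot.get_obs(); print(o['wrist_torque'].round(2),o['joint_torque'][5],o['time_s'])"
```

```text
ee_pos: [538.2, -166.7, 300.8]
eef_rot: [-180.0, 0.0, -9.1]
wrist_force: [-1.0, -0.7, 9.5]
[-0.11  0.13  0.91] 0.9737460315227509 21.275
```

Snug: 0.3 N m, then 0.9 N m (below the forcing limit). Relaxing the wind-up and the downforce, then letting go.

```bash
python3 -m jog '{"slide":[[0,0,-0.4],[0,0,-0.8],[0,0,-0.8]],"twist":[-0.15,-0.25,-0.25]}' | grep -E "pos|wrist|rot"; python3 -c "
from h import *
o=robot.get_obs(); print(o['wrist_torque'].round(2),o['joint_torque'][5])"
python3 -m jog '{"slide":[[0,0,0],[0,0,0],[0,0,0],[0,0,0]],"twist":[0,0,0,0]}' -0.3 20
```

```text
ee_pos: [538.1, -166.8, 300.8]
eef_rot: [-179.9, 0.0, -7.7]
wrist_force: [1.5, 1.1, 6.0]
[-0.02 -0.23  0.08] 0.03664447576738894
time_s: 22.15
ee_pos: [538.0, -167.3, 300.5]
eef_rot: [-180.0, 0.0, -7.7]
wrist_force: [-0.5, 0.4, -0.1]
width: 0.653
finger_force: 0.0
```

The torque fell to almost nothing on backing off, so I regrip and re-snug, then release without backing off.

```bash
python3 -m jog '{"slide":[[0,0,0],[0,0,0],[0,0,0],[0,0,0],[0,0,0]],"twist":[0,0,0,0,0]}' 1 50
python3 -c "
from h import *
o=robot.get_obs(); print(o['wrist_torque'].round(2),o['joint_torque'][5])"
python3 -m jog '{"slide":[[0,0,0],[0,0,0]],"twist":[0.1,0.1]}' | grep -E "pos|wrist|rot"; python3 -c "
from h import *
o=robot.get_obs(); print(o['wrist_torque'].round(2),o['joint_torque'][5])"
```

```text
time_s: 22.78
ee_pos: [538.2, -166.8, 301.0]
eef_rot: [-179.9, 0.0, -7.7]
wrist_force: [-1.5, 5.0, 5.9]
width: 0.15
finger_force: 50.1
[0.82 0.01 0.05] 0.10034414939582348
ee_pos: [538.2, -166.8, 301.0]
eef_rot: [-180.0, 0.0, -8.3]
wrist_force: [0.7, 5.2, 4.3]
[0.81 0.03 0.44] 0.5041096173226833
```

```bash
python3 -m jog '{"slide":[[0,0,0],[0,0,0],[0,0,0],[0,0,0],[0,0,0]],"twist":[0,0,0,0,0]}' -0.3 20
python3 -m jog '{"slide":[[0,0,-15],[0,0,-45],[0,0,-90],[0,0,-130],[0,0,-150]],"twist":[0,0,0,0,0]}'
python3 -m jog '{"slide":[[-20,50,0],[-40,100,0],[-60,150,0],[-80,200,0],[-80,200,0]],"twist":[0,0,0,0,0]}'
python3 - <<'E'
from h import *
fs=[]
for n in("top","side"):
    p=robot.grab_frame(n)
    c=cloud(p,np.ones((480,640),bool)); c=c[np.hypot(c[:,0]-538,c[:,1]+167)<35]
    b=c[(c[:,2]>143)&(c[:,2]<158)]; t=c[(c[:,2]>118)&(c[:,2]<131)]
    print(n,len(b),np.median(b[:,2]),cv2.minAreaRect(b[:,:2].astype(np.float32)),len(t),np.median(t[:,2]),t[:,:2].mean(0))
    A=np.c_[t[:,:2]-t[:,:2].mean(0),np.ones(len(t))]; print("slope",np.linalg.lstsq(A,t[:,2],rcond=None)[0].round(3))
    u,v=map(int,px(p,[538,-167,120])); fs.append(cv2.resize(p["frame"][v-60:v+60,u-50:u+50],(400,480)))
cv2.imwrite("pics/end.png",np.hstack(fs))
E
```

```text
time_s: 23.65
ee_pos: [538.1, -167.5, 300.8]
eef_rot: [180.0, 0.0, -8.3]
wrist_force: [0.3, 0.2, 0.3]
width: 0.652
finger_force: 0.0
time_s: 24.28
ee_pos: [538.4, -167.4, 455.1]
eef_rot: [179.9, -0.3, -8.3]
wrist_force: [-0.4, -0.6, 0.1]
width: 0.654
finger_force: 0.0
time_s: 24.9
ee_pos: [428.2, -356.5, 451.9]
eef_rot: [179.9, -0.0, -8.6]
wrist_force: [-0.2, 0.0, 0.9]
width: 0.649
finger_force: 0.0
top 114 151.20593499673907 ((538.7322998046875, -168.06532287597656), (14.03192138671875, 47.03866958618164), 81.92031860351562) 410 124.53620377531064 [ 537.59631382 -167.58098075]
slope [4.00000e-03 2.00000e-03 1.24547e+02]
side 55 148.4540609449742 ((536.362060546875, -164.128662109375), (15.678284645080566, 49.636207580566406), 80.92001342773438) 153 123.97474091253508 [ 532.66252072 -155.75338402]
slope [ 9.00000e-03 -3.10000e-02  1.23869e+02]
```

View pics/end.png

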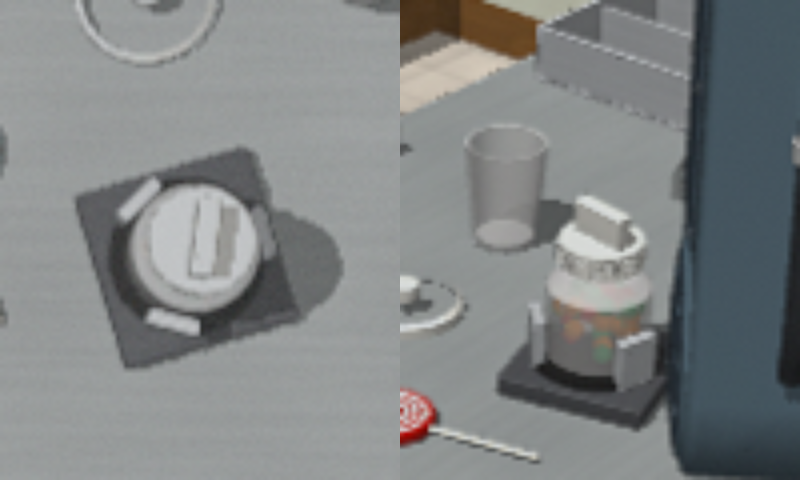

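The lid sits level on the jar. Its top plate is at 124 mm and bar yaw is about -8°, in crop at (205,240) from the top and (600,240) from the side. The arm is clear of everything.

```bash
python3 -c "
from station import robot
print(robot.close_job())"
```

```text
the job is handed in; nothing more can be done
None
```

The white lid is screwed down flat and snug on the sweets jar and let go; it took about 25 s, wrist torque while tightening read at most 0.91 N m, and the job is handed in.

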